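# Tighten the chuck, then hold the index plunger out

## Robot

A 7-joint arm with a two-finger parallel gripper is mounted at the origin on the work surface. World frame = base frame: x ahead of the robot, y to its left, z up, the work surface at z = 0. Lengths are in m, angles in rad, forces in N, time in s.
With the tool pointing down it reaches from about 0.425 to 0.925 m from the base axis. Payload 6.8 kg.
Tool frame: the origin (TCP) lies at the very end of the fingers, on their centre line; the grasp point (between the pads) lies 19 mm behind it; z points along the fingers, y is the line along which they close (so a half turn about z gives the same grasp; the last joint's range is limited). The gripper opens to 85 mm and grips with 20 to 120 N. Pads are 22 mm wide; open, the fingers measure 114 mm over their backs; the gripper's body (76 mm by 85 mm) begins 54 mm behind the grasp point. The pads swing forward as they close: fully open they stand 13 mm farther back than shut.
Start: joints at [1.087, 0.477, 0.022, 1.555, -0.011, 1.109, -0.083], TCP at [0.248, -0.628, 0.231] pointing down, gripper open.
Joint ranges: [-2.96, 2.96], [-0.34, 2.1], [-1.41, 1.46], [0.24, 2.44], [-1.37, 4.51], [0.17, 1.92], [-2.96, 2.96]. Speed limits (rad/s): [2.39, 2.39, 3.14, 3.14, 3.14, 3.14, 3.14].

## Interface

Orientations are given as a rotation vector (axis times angle).
In Python, from bench import get_obs, grab_frame, hand_in gives the robot as it stands.
- The arm moves only by the tool drive_tool, never from a script. Its argument "rows" is a list of rows, each an object with "offset": the shift along the tool's x, y, z as a fraction of full scale, a list of three; "rotation": the turn, a rotation vector about the tool's x, y, z as a fraction of full scale, a list of three; "claw": the opening, from 0 (shut) to 1 (fully open). In form: [{"offset": [tx, ty, tz], "rotation": [wx, wy, wz], "claw": claw}, ...]. A call has 1 to 20 rows; each row is the pose to reach, as a shift and turn from the pose commanded when the call began, along the tool's axes at that moment; what a row does not reach only later rows make up. Full scale, the value 1, is 0.15 m for a shift and 2 rad for a turn. A row lasts 1/12 s, in which the tool goes at most 41.7 mm and 7.16 degrees, less where a joint would pass 70% of its speed; a pose out of reach is approached as far as the arm can. A call with a number of a shift or a turn outside -1 to 1 is refused whole. A call with a gripper value outside its range is refused whole. The fingers move at their own pace and stop on an object; "force" is the grip in N (left out, the last holds). Time passes only in rows, so rows that repeat a pose let the fingers close. It gives the time, the measured TCP pose, the force, the opening and the grip force at its end, in the units of the state.
- get_obs(): the state, without advancing time (a new reading comes with each control period).
- grab_frame(name): name is "scene" or "top" or "wrist"; returns a dict with "frame" (420x560x3 uint8, red, green, blue), "z_map" (420x560 float32, m along the optical axis (not along the pixel's ray), 0 where there is no reading), "vfov" (degrees; the focal length in pixels is half the picture's height over the tangent of half this angle, whatever the lens; pixels are square), "cx", "cy" (the principal point, pixels), "R" (3x3) and "t" (3): a world point X has camera coordinates R X + t. Camera axes: x right, y down, z forward; pixel columns grow to the right and rows downward; lengths in m; the calibration is good to about 2 mm. A picture is of the moment at which its call begins.
- hand_in(): hands the job in; it is judged then, once.
The state is a dict: "clock": time; "joints": joint angles; "qvel": joint speeds; "tau": joint torques, N m; "tcp_pos": TCP position; "orientation": TCP orientation; "contact_force": force on the tool from outside, world axes, zero at the start; "moment": the same for the moment, N m; "grip_width": finger opening in m; "gripper_force": force on a finger pad.
Only numpy, scipy, OpenCV 4.12 (cv2) and the standard library are available. Lean on these libraries where they do the work, as an engineer would, in place of code of your own. Each camera call takes 0.05 s, during which the arm holds its last target. There are 200 camera calls.

## Task

The turned fitting stands loose in the chuck of the indexing head: with the index pin still home, tighten the knurled chuck sleeve clockwise, seen from above, until the sleeve goes hard and all three jaws hold the fitting firmly and upright on the chuck floor. Then take the black knob of the sprung index plunger, pull it straight up as far as it goes and keep holding it there, clear of its hole, so that I can swing the head round to the next face. Finish while still holding the plunger up, and leave the other things on the bench where they are.

Things in the scene. Friction and masses are not known exactly. Their poses are not given: they have to be found in the camera images.
- head: upright indexing head clamped to the bench (immovable): grey casting on a 150 x 262 x 14 flange, round steel index plate 180 across with its top at height 46, and a three-jaw chuck 44 across on top of it. Origin: on the chuck axis at bench level; z up; -y points from the chuck axis to the index plunger, 80 away. The seated pin locks the spindle; pulled, it spins
- sleeve_mid (a point): middle of the knurled steel chuck sleeve, on the chuck axis at height 76.5. The sleeve is a cylinder 44 across from height 59 to 92, tapering to 37 across at 97; grip it across its diameter from above, the fitting standing between the fingers. Below it is a flange 68 across with its top at height 52
- sleeve (a joint): turn of the sleeve on the chuck, rad. It grows clockwise seen from above, closing the three jaws together, 1.5 mm each per rad. Starts open at 0.5 to 1.1; the jaws meet the shank near 1.6; it then stiffens and is tight from about 2.0; end stop 2.3. Turning takes 0.16 N m, about 0.3 when tight. It stays where it is left, so it can be turned in several grips
- jaw_tops (a point): point on the chuck axis level with the tops of the three jaws, height 107.5
- jaw0: one of the three dark steel jaws inside the sleeve, 7 wide; its origin lies at bench level, on the chuck axis but for the jaw's travel
- jaw1: second jaw, as jaw0
- jaw2: third jaw, as jaw0
- fitting: turned steel fitting, about 60 g, standing loose on the chuck's floor (height 68) between the open jaws: shank 12 across and 41 long, then a hexagon 17 across flats and 5 high, then a nipple 8 across; 55 long in all, top at height 123. Origin: centre of the shank's foot, z up its axis
- plunger: sprung index plunger, handled by its black knob. Origin: on its axis at the knob's underside, at height 77.5 with the pin home, and rising with it. Knob 27 high: a waist 25 across for the lowest 10, flaring to a rim 33 across from 15 to 23 up, so that pads closed on the waist hook under the rim. Free room on both sides across the line to the chuck
- bracket_top (a point): point on the plunger's axis on top of the grey bracket arm that carries it, height 66; the arm is 36 wide and runs outward from the chuck. A steel nut 25 across on it reaches height 70 and a stem 19 across reaches the knob
- plunger_travel (a joint): travel of the sprung index plunger, m: 0 with the pin home, 9 mm deep in the plate's hole; grows as the knob is pulled straight up; 0.014 fully back against a solid stop. The spring pulls down with 7 N at 0 and 14 N at 0.014 and snaps it home when let go
- tray: shallow grey plastic tray of spare fittings, 120 x 85 x 22; loose on the bench, origin at its underside, must be left alone
- ring_gauge: steel ring gauge, 42 across, 14 high; loose on the bench, origin at its underside, must be left alone
- lens_cap: round black lens cap, 50 across, 10 high; loose on the bench, origin at its underside, must be left alone
- hex_key: dark L-shaped hex key lying flat, 95 long, 8 thick; loose on the bench, origin at its underside, must be left alone
- calliper: steel calliper lying flat, 235 long, up to 12 high; loose on the bench, origin at its underside, must be left alone
- screwdriver: screwdriver lying flat, 170 long; loose on the bench, origin at its underside, must be left alone
- case: flat white plastic case, 85 x 45 x 18; loose on the bench, origin at its underside, must be left alone

How it is judged:
By the outcome, as a careful person would: the job done as asked, in the order asked, and still so for the second after the job is handed in, while the arm keeps its last pose, push and grip.
It also fails if it takes over 51 s, if anything falls off the work surface, if the arm or the gripper's body presses on something with over 40 N, if the wrist force passes 120 N, or if a joint passes its speed limit or range.

## Working session

There is one attempt and no reset: what is moved stays moved. The work goes in short steps, Python scripts to look and compute and a tool call to move; the robot and the scene stay as the last step left them, time stands still between calls to the robot, and variables do not carry over. Pictures are saved under pics/ and viewed, at most 10 in all, crops included, and the job is handed in when it is done.

Besides the shell and the picture viewer there is one more tool, called after "Request:" as name(argument=value, ...), one argument or row to a line, values as JSON. drive_tool: Moves the arm, as the interface text tells. Its arguments: {"type":"object","properties":{"rows":{"type":"array","items":{"type":"object","properties":{"offset":{"type":"array","items":{"type":"number"}},"rotation":{"type":"array","items":{"type":"number"}},"claw":{"type":"number"}}}},"force":{"type":"number"}},"required":["rows"]}

```bash
mkdir -p pics
cat > h.py <<'E'
import numpy as np, cv2
from bench import get_obs, grab_frame, hand_in
from scipy.spatial.transform import Rotation as Ro
def cloud(g):
    z=g["z_map"];f=210/np.tan(np.radians(g["vfov"]/2))
    v,u=np.indices(z.shape)
    P=np.stack([(u-g["cx"])/f*z,(v-g["cy"])/f*z,z],-1)
    W=(P-g["t"])@g["R"]
    W[z<=0]=np.nan
    return W
def save(g,n): cv2.imwrite(f"pics/{n}.png",g["frame"][:,:,::-1])
E
python3 - <<'E'
from h import *
o=get_obs();print(o)
a=grab_frame("top");b=grab_frame("scene")
cv2.imwrite("pics/a.png",cv2.resize(np.vstack([a["frame"],b["frame"]])[:,:,::-1],(400,600)))
save(a,"top0")
np.savez("a.npz",**a);np.savez("b.npz",**b)
W=cloud(a)
for lo,hi in ((.04,.05),(.09,.1),(.095,.108),(.11,.13)):
    m=(W[...,2]>lo)&(W[...,2]<hi);print(lo,m.sum(),np.nanmedian(W[m],0) if m.any() else 0)
print(a["vfov"],a["cx"],a["cy"],a["t"],a["R"])
E
```

```text
{'clock': 0.0, 'joints': array([ 1.08691219,  0.47776584,  0.02234311,  1.55643377, -0.01149771,
        1.10931662, -0.08308511]), 'qvel': array([-0.00087223, -0.00064427,  0.00089017,  0.00074252,  0.00059472,
       -0.00115829, -0.00108416]), 'tau': array([ 5.37182914e-04, -5.96449757e+01,  1.60799693e+00, -2.81195498e+01,
        1.24821975e-02,  9.21332510e-03, -4.86734834e-06]), 'tcp_pos': array([ 0.24749513, -0.62735901,  0.23035623]), 'orientation': array([-3.08458806e+00, -5.86543061e-01,  7.34612702e-04]), 'contact_force': array([0.32075789, 0.12505522, 0.06216245]), 'moment': array([-0.04375463,  0.01523842, -0.00197553]), 'gripper_force': 0.0, 'grip_width': 0.08551333101822603}
0.04 7220 [0.48356915 0.58323834 0.04618792]
0.09 732 [0.70596466 0.50153072 0.09527613]
0.095 1300 [0.69765281 0.47659264 0.10228092]
0.11 420 [0.68238284 0.46195044 0.1127561 ]
53.039197773364805 276.6141407440976 205.8866985712286 [-0.03007413  0.51012461  1.21378992] [[ 0.00568832 -0.99982568  0.01778366]
 [-0.99341393 -0.00768527 -0.11432277]
 [ 0.11443951 -0.01701624 -0.99328447]]
```

View pics/top0.png

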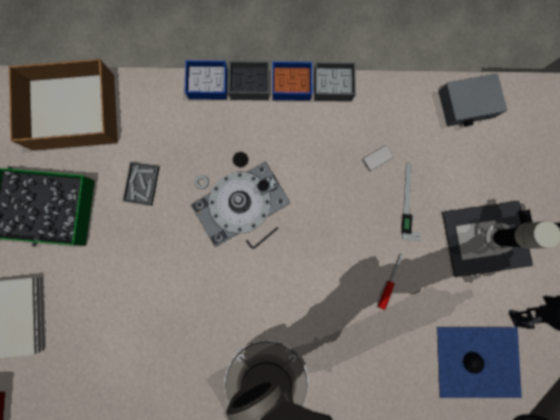

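The top view shows the chuck near pixel (239,201), the black knob near (265,185), and the arm at bottom right. Next I'll measure the head.

Run:
```python
from h import *
a=dict(np.load("a.npz"));b=dict(np.load("b.npz"))
W=cloud(a)
f=210/np.tan(np.radians(a["vfov"]/2))
def ray(u,v,h,g=a):
    d=np.array([(u-g["cx"])/f,(v-g["cy"])/f,1])@g["R"];o=-g["t"]@g["R"];return o+d*(h-o[2])/d[2]
print("chuck",ray(239,201,.1),"knob",ray(265,185,.1))
x0,x1,y0,y1=180,300,150,255
S=W[y0:y1,x0:x1]; F=a["frame"][y0:y1,x0:x1]
m=((S[...,2]>.038)&(S[...,2]<.054)).astype(np.uint8)
c=max(cv2.findContours(m,0,1)[0],key=cv2.contourArea);print("plate",cv2.fitEllipse(c))
e=cv2.fitEllipse(c)[0];print(ray(e[0]+x0,e[1]+y0,.046))
for lo,hi in((.085,.11),(.098,.108),(.112,.13)):
    m=((S[...,2]>lo)&(S[...,2]<hi)).astype(np.uint8)
    n,l,st,ce=cv2.connectedComponentsWithStats(m)
    for i in range(1,n):
        if st[i,4]>8:
            p=S[l==i];print(lo,st[i,4],ce[i]+[x0,y0],p.mean(0),p.min(0),p.max(0))
cv2.imwrite("pics/c1.png",cv2.resize(F[:,:,::-1],None,fx=5,fy=5,interpolation=cv2.INTER_CUBIC))
```

```text
chuck [0.51508429 0.07940635 0.1       ] knob [0.56082056 0.00742019 0.1       ]
plate ((58.39949417114258, 52.18513107299805), (58.21560287475586, 61.00490951538086), 143.8224334716797)
[0.51840997 0.08503489 0.046     ]
0.085 107 [262.6728972  184.72897196] [0.56106965 0.01389511 0.10280984] [ 0.54617128 -0.0009913   0.09252717] [0.57802077 0.03003416 0.10698831]
0.085 150 [238.39333333 199.56      ] [0.51955019 0.08139499 0.09672507] [0.49901014 0.06044329 0.08680212] [0.54199548 0.10301998 0.10803312]
0.098 100 [262.68 184.6 ] [0.56135542 0.01387016 0.10329936] [ 0.54617128 -0.0009623   0.09822908] [0.57802077 0.0298633  0.10698831]
0.098 47 [237.78723404 198.31914894] [0.52232054 0.08274079 0.10211422] [0.50895537 0.0657202  0.09814531] [0.5379054  0.09913377 0.10619349]
0.112 30 [237.53333333 198.33333333] [0.5203022  0.08231363 0.11687675] [0.51304943 0.07575776 0.1120465 ] [0.52972822 0.08969187 0.12460089]
```

View pics/c1.png

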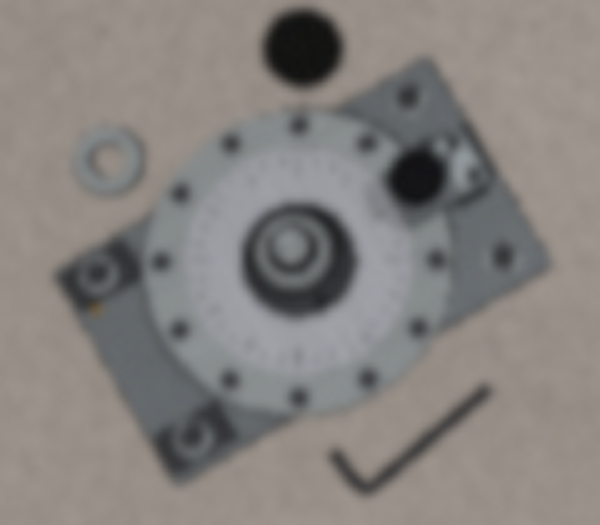

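View pics/a.png

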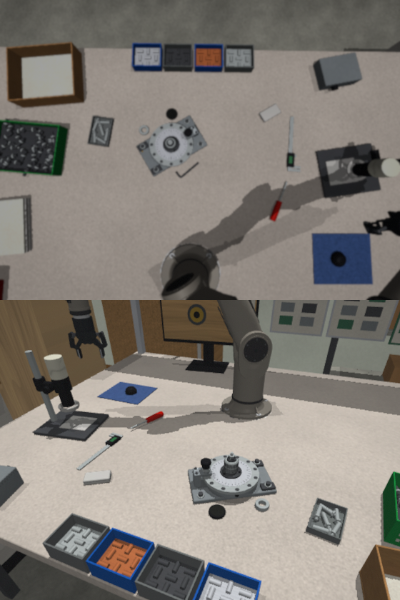

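The crop shows the chuck at about (240,202) and the knob at about (263,185). That puts the chuck near (0.520, 0.082) and the knob near (0.561, 0.014), about 80 mm apart as specified. The path to them is free, so I'm moving to a hover above the chuck.

Request:
drive_tool(
  rows=[
    {"offset": [0.2,-0.22,0],"rotation": [0,0,0],"claw": 1},
    {"offset": [0.4,-0.44,0],"rotation": [0,0,0],"claw": 1},
    {"offset": [0.6,-0.66,0],"rotation": [0,0,0],"claw": 1},
    {"offset": [0.8,-0.88,0],"rotation": [0,0,0],"claw": 1},
    {"offset": [0.86,-0.93,0],"rotation": [0,0,0],"claw": 1},
    {"offset": [0.86,-0.93,0],"rotation": [0,0,0],"claw": 1},
  ],
)

```text
clock: 0.6
tcp_pos: [0.3198, -0.445, 0.2311]
orientation: [-3.081, -0.599, -0.002]
contact_force: [-0.4, 0.6, -0.6]
grip_width: 0.0853
gripper_force: 0.0
```

Request:
drive_tool(
  rows=[
    {"offset": [0.2,-0.22,0],"rotation": [0,0,0],"claw": 1},
    {"offset": [0.4,-0.44,0],"rotation": [0,0,0],"claw": 1},
    {"offset": [0.6,-0.66,0],"rotation": [0,0,0],"claw": 1},
    {"offset": [0.8,-0.88,0],"rotation": [0,0,0],"claw": 1},
    {"offset": [0.86,-0.93,0],"rotation": [0,0,0],"claw": 1},
    {"offset": [0.86,-0.93,0],"rotation": [0,0,0],"claw": 1},
  ],
)

```text
clock: 1.1
tcp_pos: [0.3876, -0.2689, 0.2314]
orientation: [-3.083, -0.599, -0.002]
contact_force: [0.1, -0.7, -0.1]
grip_width: 0.0852
gripper_force: 0.0
```

Request:
drive_tool(
  rows=[
    {"offset": [0.2,-0.22,0],"rotation": [0,0,0],"claw": 1},
    {"offset": [0.4,-0.44,0],"rotation": [0,0,0],"claw": 1},
    {"offset": [0.6,-0.66,0],"rotation": [0,0,0],"claw": 1},
    {"offset": [0.8,-0.88,0],"rotation": [0,0,0],"claw": 1},
    {"offset": [0.86,-0.93,0],"rotation": [0,0,0],"claw": 1},
    {"offset": [0.86,-0.93,0],"rotation": [0,0,0],"claw": 1},
  ],
)

```text
clock: 1.6
tcp_pos: [0.4564, -0.0921, 0.2316]
orientation: [-3.083, -0.598, -0.003]
contact_force: [-0.1, -0.3, -0.1]
grip_width: 0.0854
gripper_force: 0.0
```

```bash
python3 -c "
from h import *
o=get_obs();print(o['clock'],o['tcp_pos'],o['orientation'],o['joints'].round(3),o['moment'],o['contact_force'])"
```

```text
1.6 [ 0.45635423 -0.09211771  0.2315612 ] [-3.08278497 -0.59764036 -0.00316373] [ 0.372  0.15  -0.335  2.019  0.057  0.98  -1.179] [-0.03515446 -0.03828976  0.01784072] [-0.09879768 -0.33667078 -0.09405211]
```

Request:
drive_tool(
  rows=[
    {"offset": [0.2,-0.22,0],"rotation": [0,0,-0.06],"claw": 1},
    {"offset": [0.4,-0.44,0.05],"rotation": [0,0,-0.12],"claw": 1},
    {"offset": [0.6,-0.66,0.1],"rotation": [0,0,-0.18],"claw": 1},
    {"offset": [0.83,-0.916,0.2],"rotation": [0,0,-0.24],"claw": 1},
    {"offset": [0.83,-0.916,0.2],"rotation": [0,0,-0.3],"claw": 1},
    {"offset": [0.83,-0.916,0.2],"rotation": [0,0,-0.36],"claw": 1},
    {"offset": [0.83,-0.916,0.2],"rotation": [0,0,-0.42],"claw": 1},
    {"offset": [0.83,-0.916,0.2],"rotation": [0,0,-0.45],"claw": 1},
    {"offset": [0.83,-0.916,0.2],"rotation": [0,0,-0.45],"claw": 1},
    {"offset": [0.83,-0.916,0.2],"rotation": [0,0,-0.45],"claw": 1},
  ],
)

```text
clock: 2.43
tcp_pos: [0.5199, 0.0752, 0.2009]
orientation: [2.528, 1.865, -0.001]
contact_force: [0.4, -0.2, 0.0]
grip_width: 0.0853
gripper_force: 0.0
```

```bash
python3 -c "
from h import *
o=get_obs();print(o['clock'],o['tcp_pos'],o['orientation'],o['joints'].round(3),o['moment'])
print(Ro.from_rotvec(o['orientation']).as_matrix().round(4))
g=grab_frame('wrist');save(g,'w1');np.savez('w1.npz',**g);print(g['vfov'],g['R'],g['t'])
W=cloud(g);z=W[...,2]
for lo,hi in((.049,.0555),(.098,.110),(.112,.116),(.119,.128)):
    m=((z>lo)&(z<hi)).astype(np.uint8)
    n,l,st,ce=cv2.connectedComponentsWithStats(m)
    for i in range(1,n):
        if st[i,4]>80:
            p=W[l==i];print(lo,st[i,4],ce[i].round(1),p.mean(0).round(4),p.min(0).round(4),p.max(0).round(4))
"
```

```text
2.4333 [0.51988174 0.07515321 0.20092291] [ 2.52783323e+00  1.86538463e+00 -1.14796039e-03] [ 0.203  0.318 -0.559  1.913  0.203  0.967 -0.749] [-0.02495439 -0.02672807 -0.00548436]
[[ 2.949e-01  9.555e-01 -6.000e-04]
 [ 9.555e-01 -2.949e-01 -4.000e-04]
 [-6.000e-04 -4.000e-04 -1.000e+00]]
62.995509214426754 [[ 0.955634   -0.2945545  -0.00113873]
 [-0.28157544 -0.91464694  0.29006249]
 [-0.08648075 -0.27687294 -0.95700703]] [-0.47463604  0.18626437  0.41692905]
0.049 1506 [272.7 173.9] [0.5246 0.0953 0.0539] [0.4868 0.0525 0.049 ] [0.5543 0.1162 0.0555]
0.098 748 [271.4 201.2] [0.5207 0.0848 0.1021] [0.5025 0.0645 0.098 ] [0.5385 0.1009 0.1096]
0.098 1293 [347.9 268.8] [0.5611 0.0167 0.1045] [ 0.5451 -0.002   0.098 ] [0.5778 0.0304 0.1077]
0.112 333 [271.6 207.7] [0.5206 0.0836 0.1148] [0.5113 0.0739 0.1122] [0.5298 0.0914 0.116 ]
0.119 154 [271.7 211.6] [0.5206 0.0833 0.1232] [0.5158 0.0778 0.1193] [0.525  0.0872 0.1254]
```

View pics/w1.png

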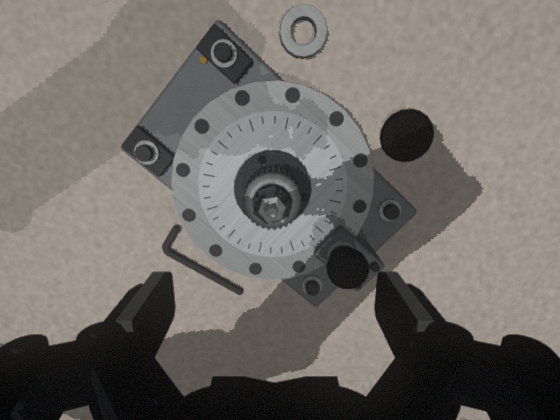

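The wrist view shows the chuck at (272,203), the fitting upright inside it and the knob at (348,269). The axis is near (0.5205, 0.083). I'll let the arm settle and check for lag.

Request:
drive_tool(
  rows=[
    {"offset": [0,0,0.2],"rotation": [0,0,0],"claw": 1},
    {"offset": [0,0,0.2],"rotation": [0,0,0],"claw": 1},
    {"offset": [0,0,0.2],"rotation": [0,0,0],"claw": 1},
  ],
)

```text
clock: 2.73
tcp_pos: [0.5185, 0.0761, 0.1704]
orientation: [-2.524, -1.868, 0.005]
contact_force: [-0.2, 0.1, 1.2]
grip_width: 0.0855
gripper_force: 0.0
```

```bash
python3 -c "
from h import *
o=get_obs();print(o['clock'],o['tcp_pos'],o['qvel'].round(4))
M=Ro.from_rotvec(o['orientation']).as_matrix();print(M.round(4))
print((np.array([.5205,.0828,.060])-o['tcp_pos'])@M/.15)
g=grab_frame('wrist');W=cloud(g);z=W[...,2]
for lo,hi in((.085,.110),(.112,.116),(.119,.128)):
    m=((z>lo)&(z<hi)).astype(np.uint8)
    n,l,st,ce=cv2.connectedComponentsWithStats(m)
    for i in range(1,n):
        if st[i,4]>80:
            p=W[l==i];print(lo,st[i,4],ce[i].round(1),p.mean(0).round(4),p.min(0).round(4),p.max(0).round(4))
"
```

```text
2.7333 [0.51845528 0.07605071 0.17040453] [ 0.0015 -0.0235 -0.0149 -0.0344 -0.0076  0.0053  0.0072]
[[ 2.922e-01  9.563e-01 -3.400e-03]
 [ 9.563e-01 -2.922e-01 -8.000e-04]
 [-1.700e-03 -3.000e-03 -1.000e+00]]
[0.04828466 0.00208669 0.73594506]
0.085 2633 [274.7 208.3] [0.5219 0.087  0.0974] [0.4979 0.0601 0.0852] [0.5429 0.1053 0.1097]
0.085 1591 [356.6 287.3] [0.5597 0.0185 0.1036] [ 5.451e-01 -1.000e-04  8.500e-02] [0.5757 0.0309 0.1078]
0.112 430 [274.4 221.5] [0.5208 0.0838 0.1148] [0.5107 0.0738 0.112 ] [0.53   0.0914 0.116 ]
0.119 205 [274.3 226.6] [0.5207 0.0835 0.123 ] [0.5158 0.0786 0.1193] [0.525  0.0875 0.1256]
```

Request:
drive_tool(
  rows=[
    {"offset": [0.048,0.002,0],"rotation": [0,0,0],"claw": 1},
    {"offset": [0.048,0.002,0.15],"rotation": [0,0,0],"claw": 1},
    {"offset": [0.048,0.002,0.3],"rotation": [0,0,0],"claw": 1},
    {"offset": [0.048,0.002,0.42],"rotation": [0,0,0],"claw": 1},
    {"offset": [0.048,0.002,0.54],"rotation": [0,0,0],"claw": 1},
    {"offset": [0.048,0.002,0.64],"rotation": [0,0,0],"claw": 1},
    {"offset": [0.048,0.002,0.7],"rotation": [0,0,0],"claw": 1},
    {"offset": [0.048,0.002,0.7],"rotation": [0,0,0],"claw": 1},
    {"offset": [0.048,0.002,0.7],"rotation": [0,0,0],"claw": 1},
  ],
)

```text
clock: 3.53
tcp_pos: [0.5224, 0.0842, 0.0669]
orientation: [2.524, 1.871, 0.001]
contact_force: [-0.1, 0.5, -0.8]
grip_width: 0.0852
gripper_force: 0.0
```

```bash
python3 -c "
from h import *
o=get_obs();print(o['clock'],o['tcp_pos'],o['contact_force'],o['moment'])
M=Ro.from_rotvec(o['orientation']).as_matrix();print(M.round(4))
print((np.array([.5205,.0828,.060])-o['tcp_pos'])@M/.15)
"
```

```text
3.5333 [0.52244934 0.08422287 0.06692523] [-0.11595989  0.47423421 -0.80654395] [ 0.03038735 -0.00510703 -0.03549147]
[[ 2.906e-01  9.568e-01  6.000e-04]
 [ 9.568e-01 -2.906e-01  2.000e-04]
 [ 4.000e-04  5.000e-04 -1.000e+00]]
[-0.01287089 -0.00970082  0.04615846]
```

Request:
drive_tool(
  force=70,
  rows=[
    {"offset": [-0.013,-0.01,0.04],"rotation": [0,0,0],"claw": 1},
    {"offset": [-0.013,-0.01,0.04],"rotation": [0,0,0],"claw": 1},
    {"offset": [-0.013,-0.01,0.04],"rotation": [0,0,0],"claw": 1},
  ],
)

```text
clock: 3.78
tcp_pos: [0.52, 0.0821, 0.0607]
orientation: [2.524, 1.87, 0.001]
contact_force: [0.6, 0.1, 0.7]
grip_width: 0.0854
gripper_force: 0.0
```

```bash
python3 -c "
from h import *
o=get_obs();print(o['clock'],o['tcp_pos'],o['contact_force'],o['moment'])
M=Ro.from_rotvec(o['orientation']).as_matrix();
print((np.array([.5205,.0828,.060])-o['tcp_pos'])@M/.15)
"
```

```text
3.7833 [0.52003365 0.08212424 0.06073584] [0.60592949 0.05827085 0.71669875] [-0.0327102   0.0251679  -0.01886413]
[0.00521496 0.00166056 0.00490645]
```

Aligned. Closing on the sleeve.

Request:
drive_tool(
  force=70,
  rows=[
    {"offset": [0,0,0],"rotation": [0,0,0],"claw": 0.6},
    {"offset": [0,0,0],"rotation": [0,0,0],"claw": 0.45},
    {"offset": [0,0,0],"rotation": [0,0,0],"claw": 0.3},
    {"offset": [0,0,0],"rotation": [0,0,0],"claw": 0.3},
    {"offset": [0,0,0],"rotation": [0,0,0],"claw": 0.3},
    {"offset": [0,0,0],"rotation": [0,0,0],"claw": 0.3},
  ],
)

```text
clock: 4.28
tcp_pos: [0.5201, 0.0823, 0.061]
orientation: [2.524, 1.87, 0.0]
contact_force: [-0.8, -1.1, 6.5]
grip_width: 0.0428
gripper_force: 70.2
```

```bash
python3 -c "
from h import *
o=get_obs();print(o['clock'],o['tcp_pos'],o['contact_force'],o['moment'],o['grip_width'],o['gripper_force'])
g=grab_frame('wrist');save(g,'w2')
"
```

```text
4.2833 [0.52014405 0.08230131 0.06098838] [-0.7940925  -1.11274368  6.46199561] [-0.08582722  0.40346137  0.01749238] 0.04276370807828924 70.15011579786915
```

View pics/w2.png

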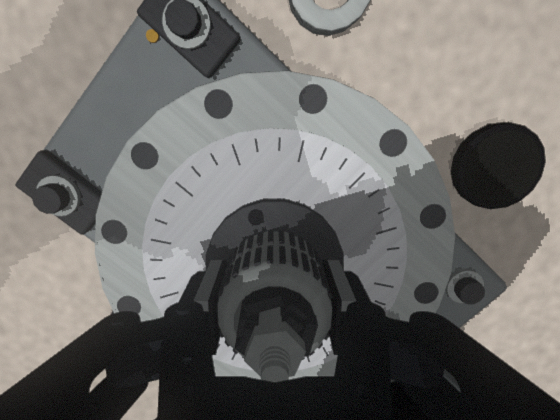

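The image shows both fingers gripping the sleeve across its diameter, at about (210–345, 300), with the fitting between them. Turning clockwise.

Request:
drive_tool(
  rows=[
    {"offset": [0,0,0],"rotation": [0,0,0.04],"claw": 0.3},
    {"offset": [0,0,0],"rotation": [0,0,0.08],"claw": 0.3},
    {"offset": [0,0,0],"rotation": [0,0,0.12],"claw": 0.3},
    {"offset": [0,0,0],"rotation": [0,0,0.16],"claw": 0.3},
    {"offset": [0,0,0],"rotation": [0,0,0.2],"claw": 0.3},
    {"offset": [0,0,0],"rotation": [0,0,0.24],"claw": 0.3},
  ],
)

```text
clock: 4.83
tcp_pos: [0.5202, 0.0823, 0.061]
orientation: [2.898, 1.212, 0.001]
contact_force: [-0.2, -1.2, 5.5]
grip_width: 0.0425
gripper_force: 69.9
```

```bash
cat > s.py <<'E'
from h import *
o=get_obs();M=Ro.from_rotvec(o['orientation']).as_matrix()
print(o['clock'],o['tcp_pos'].round(4),'F',o['contact_force'].round(1),'m',o['moment'].round(3),o['grip_width'].round(4),o['gripper_force'],'yaw',np.arctan2(M[1,0],M[0,0]).round(4),'j7',o['joints'][6].round(3), 'tz',M[:,2].round(4))
E
python3 s.py
```

```text
Traceback (most recent call last):
  File "s.py", line 3, in <module>
    print(o['clock'],o['tcp_pos'].round(4),'F',o['contact_force'].round(1),'m',o['moment'].round(3),o['grip_width'].round(4),o['gripper_force'],'yaw',np.arctan2(M[1,0],M[0,0]).round(4),'j7',o['joints'][6].round(3), 'tz',M[:,2].round(4))
                                                                                                    ^^^^^^^^^^^^^^^^^^^^^
AttributeError: 'float' object has no attribute 'round'
```

```bash
sed -i "s/o\['grip_width'\].round(4)/o['grip_width']/" s.py; python3 s.py
```

```text
4.8333 [0.5202 0.0823 0.061 ] F [-0.2 -1.2  5.5] m [-0.167  0.296  0.153] 0.04248806146120718 69.94737991782586 yaw 0.7923 j7 -1.303 tz [ 7.e-04 -3.e-04 -1.e+00]
```

Request:
drive_tool(
  rows=[
    {"offset": [0,0,0],"rotation": [0,0,0.04],"claw": 0.3},
    {"offset": [0,0,0],"rotation": [0,0,0.08],"claw": 0.3},
    {"offset": [0,0,0],"rotation": [0,0,0.12],"claw": 0.3},
    {"offset": [0,0,0],"rotation": [0,0,0.15],"claw": 0.3},
  ],
)

```text
clock: 5.17
tcp_pos: [0.5203, 0.0822, 0.061]
orientation: [3.046, 0.765, 0.001]
contact_force: [-1.2, -1.9, 5.4]
grip_width: 0.0426
gripper_force: 70.0
```

```bash
python3 s.py
```

```text
5.1667 [0.5203 0.0822 0.061 ] F [-1.2 -1.9  5.4] m [-0.275  0.272  0.218] 0.04257972483758639 69.99054428426007 yaw 0.4923 j7 -1.553 tz [ 8.e-04 -4.e-04 -1.e+00]
```

Request:
drive_tool(
  rows=[
    {"offset": [0,0,0],"rotation": [0,0,0.025],"claw": 0.3},
    {"offset": [0,0,0],"rotation": [0,0,0.05],"claw": 0.3},
  ],
)

```text
clock: 5.33
tcp_pos: [0.5203, 0.0822, 0.061]
orientation: [3.08, 0.615, 0.001]
contact_force: [-0.6, -1.4, 5.6]
grip_width: 0.0424
gripper_force: 70.0
```

```bash
python3 s.py
```

```text
5.3333 [0.5203 0.0822 0.061 ] F [-0.6 -1.4  5.6] m [-0.197  0.263  0.221] 0.04240622960675685 69.98471746897849 yaw 0.3938 j7 -1.635 tz [ 9.e-04 -4.e-04 -1.e+00]
```

Request:
drive_tool(
  rows=[
    {"offset": [0,0,0],"rotation": [0,0,0.025],"claw": 0.3},
    {"offset": [0,0,0],"rotation": [0,0,0.05],"claw": 0.3},
  ],
)

```text
clock: 5.5
tcp_pos: [0.5203, 0.0822, 0.061]
orientation: [3.107, 0.46, 0.001]
contact_force: [-1.8, -0.2, 5.6]
grip_width: 0.0423
gripper_force: 70.0
```

```bash
python3 s.py
```

```text
5.5 [0.5203 0.0822 0.061 ] F [-1.8 -0.2  5.6] m [-0.221  0.286  0.219] 0.04228370936386334 69.96428417306561 yaw 0.294 j7 -1.718 tz [ 8.e-04 -4.e-04 -1.e+00]
```

Request:
drive_tool(
  rows=[
    {"offset": [0,0,0],"rotation": [0,0,0.025],"claw": 0.3},
    {"offset": [0,0,0],"rotation": [0,0,0.05],"claw": 0.3},
  ],
)

```text
clock: 5.67
tcp_pos: [0.5203, 0.0821, 0.061]
orientation: [3.126, 0.304, 0.001]
contact_force: [-0.8, -0.7, 5.3]
grip_width: 0.0423
gripper_force: 70.0
```

```bash
python3 s.py
```

```text
5.6667 [0.5203 0.0821 0.061 ] F [-0.8 -0.7  5.3] m [-0.303  0.275  0.269] 0.04233549421310604 69.95107916040979 yaw 0.194 j7 -1.801 tz [ 8.e-04 -4.e-04 -1.e+00]
```

Request:
drive_tool(
  rows=[
    {"offset": [0,0,0],"rotation": [0,0,0.025],"claw": 0.3},
    {"offset": [0,0,0],"rotation": [0,0,0.05],"claw": 0.3},
  ],
)

```text
clock: 5.83
tcp_pos: [0.5203, 0.0821, 0.061]
orientation: [3.138, 0.148, 0.001]
contact_force: [-0.5, -1.6, 5.8]
grip_width: 0.0424
gripper_force: 69.9
```

```bash
python3 s.py
```

```text
5.8333 [0.5203 0.0821 0.061 ] F [-0.5 -1.6  5.8] m [-0.317  0.288  0.307] 0.04236881186530128 69.93526658447081 yaw 0.094 j7 -1.884 tz [ 8.e-04 -4.e-04 -1.e+00]
```

Request:
drive_tool(
  rows=[
    {"offset": [0,0,0],"rotation": [0,0,0.025],"claw": 0.3},
    {"offset": [0,0,0],"rotation": [0,0,0.05],"claw": 0.3},
  ],
)

```text
clock: 6.0
tcp_pos: [0.5208, 0.0821, 0.0611]
orientation: [3.141, -0.005, 0.003]
contact_force: [5.4, -2.7, -2.9]
grip_width: 0.0424
gripper_force: 71.6
```

```bash
python3 s.py
```

```text
6.0 [0.5208 0.0821 0.0611] F [ 5.4 -2.7 -2.9] m [-0.671 -0.416  1.793] 0.0424458568400322 71.5886670409327 yaw -0.0029 j7 -1.965 tz [ 2.1e-03 -9.0e-04 -1.0e+00]
```

Request:
drive_tool(
  rows=[
    {"offset": [0,0,0],"rotation": [0,0,0.025],"claw": 0.3},
    {"offset": [0,0,0],"rotation": [0,0,0.05],"claw": 0.3},
  ],
)

```text
clock: 6.17
tcp_pos: [0.5213, 0.082, 0.061]
orientation: [3.137, -0.161, 0.005]
contact_force: [1.3, -3.1, 5.4]
grip_width: 0.0421
gripper_force: 70.0
```

```bash
python3 s.py
```

```text
6.1667 [0.5213 0.082  0.061 ] F [ 1.3 -3.1  5.4] m [-0.657 -0.595  1.494] 0.042095642908604555 69.95126245104755 yaw -0.1025 j7 -2.047 tz [ 0.0028 -0.001  -1.    ]
```

The torque jumped to 1.5–1.8 N·m, so the sleeve has gone hard at its stop. Releasing without turning back, then rising.

Request:
drive_tool(
  rows=[
    {"offset": [0,0,0],"rotation": [0,0,0],"claw": 0.6},
    {"offset": [0,0,0],"rotation": [0,0,0],"claw": 0.8},
    {"offset": [0,0,0],"rotation": [0,0,0],"claw": 1},
    {"offset": [0,0,0],"rotation": [0,0,0],"claw": 1},
    {"offset": [0,0,0],"rotation": [0,0,0],"claw": 1},
  ],
)

```text
clock: 6.58
tcp_pos: [0.5198, 0.0823, 0.0602]
orientation: [-3.137, 0.163, 0.0]
contact_force: [-0.2, 0.2, -0.5]
grip_width: 0.0853
gripper_force: 0.0
```

Request:
drive_tool(
  rows=[
    {"offset": [0,0,-0.15],"rotation": [0,0,0],"claw": 1},
    {"offset": [0,0,-0.35],"rotation": [0,0,0],"claw": 1},
    {"offset": [0,0,-0.6],"rotation": [0,0,0],"claw": 1},
    {"offset": [0,0,-0.8],"rotation": [0,0,0],"claw": 1},
    {"offset": [0,0,-0.8],"rotation": [0,0,0],"claw": 1},
    {"offset": [0,0,-0.8],"rotation": [0,0,0],"claw": 1},
  ],
)

```text
clock: 7.08
tcp_pos: [0.5211, 0.0826, 0.1821]
orientation: [-3.136, 0.164, -0.006]
contact_force: [-0.5, -0.5, 0.7]
grip_width: 0.0855
gripper_force: 0.0
```

```bash
python3 s.py
python3 - <<'E'
from h import *
g=grab_frame('wrist');save(g,'w3');W=cloud(g);z=W[...,2]
for lo,hi in((.085,.110),(.112,.116),(.119,.128)):
    m=((z>lo)&(z<hi)).astype(np.uint8)
    n,l,st,ce=cv2.connectedComponentsWithStats(m)
    for i in range(1,n):
        if st[i,4]>80:
            p=W[l==i];print(lo,st[i,4],ce[i].round(1),p.mean(0).round(4),p.min(0).round(4),p.max(0).round(4))
E
```

```text
7.0833 [0.5211 0.0826 0.1821] F [-0.5 -0.5  0.7] m [-0.002  0.046 -0.02 ] 0.08549624616051398 0.0 yaw -0.1042 j7 -2.006 tz [ 4.1e-03  9.0e-04 -1.0e+00]
0.085 2061 [373.  151.3] [0.5626 0.0153 0.1044] [ 0.5458 -0.0021  0.094 ] [0.5777 0.0302 0.1076]
0.085 2334 [275.1 214.1] [0.5251 0.0821 0.0971] [0.4977 0.0598 0.085 ] [0.5431 0.1047 0.11  ]
0.112 380 [275.6 226.8] [0.5219 0.0822 0.1148] [0.5109 0.0738 0.1122] [0.5301 0.0911 0.116 ]
0.119 176 [275.6 231.9] [0.5213 0.0823 0.123 ] [0.5164 0.0777 0.1191] [0.5249 0.0867 0.125 ]
```

View pics/w3.png

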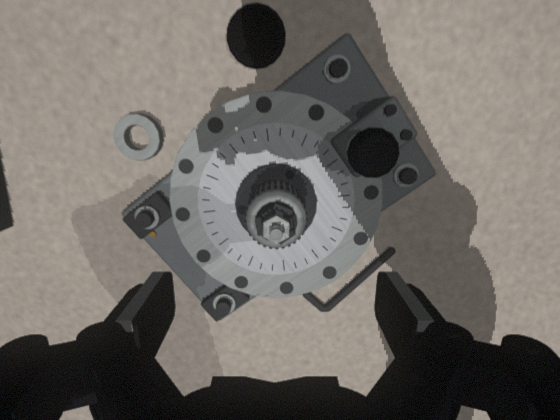

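The image shows the fitting upright and central at (276,225), with the knob at (373,152). Next I'll check where the fingertips are relative to the TCP in depth while swinging the yaw across the plunger line.

Run:
```python
from h import *
g=grab_frame('wrist');W=cloud(g)
for v,u in((280,160),(300,155),(280,392),(300,405),(325,130),(320,140)): print(u,v,W[v,u].round(4))
m=np.zeros(W.shape[:2],bool);m[270:345,110:178]=1
m&=W[...,2]>.15;print(np.nanmin(W[m][:,2]),np.nanpercentile(W[m][:,2],[1,5,50,99]))
```

```text
160 280 [0.5356 0.1252 0.2058]
155 300 [0.5323 0.1247 0.2149]
392 280 [0.5265 0.0369 0.2062]
405 300 [0.5273 0.0376 0.2217]
130 325 [0.5343 0.1262 0.2325]
140 320 [0.5338 0.1244 0.2293]
0.19392325196905827 [0.19578295 0.19941236 0.21915447 0.24434514]
```

Request:
drive_tool(
  rows=[
    {"offset": [0,0,-0.1],"rotation": [0,0,-0.06],"claw": 1},
    {"offset": [0,0,-0.1],"rotation": [0,0,-0.12],"claw": 1},
    {"offset": [0,0,-0.1],"rotation": [0,0,-0.18],"claw": 1},
    {"offset": [0,0,-0.1],"rotation": [0,0,-0.24],"claw": 1},
    {"offset": [0,0,-0.1],"rotation": [0,0,-0.3],"claw": 1},
    {"offset": [0,0,-0.1],"rotation": [0,0,-0.36],"claw": 1},
    {"offset": [0,0,-0.1],"rotation": [0,0,-0.42],"claw": 1},
    {"offset": [0,0,-0.1],"rotation": [0,0,-0.48],"claw": 1},
    {"offset": [0,0,-0.1],"rotation": [0,0,-0.54],"claw": 1},
    {"offset": [0,0,-0.1],"rotation": [0,0,-0.6],"claw": 1},
    {"offset": [0,0,-0.1],"rotation": [0,0,-0.66],"claw": 1},
    {"offset": [0,0,-0.1],"rotation": [0,0,-0.72],"claw": 1},
    {"offset": [0,0,-0.1],"rotation": [0,0,-0.78],"claw": 1},
    {"offset": [0,0,-0.1],"rotation": [0,0,-0.84],"claw": 1},
    {"offset": [0,0,-0.1],"rotation": [0,0,-0.9],"claw": 1},
    {"offset": [0,0,-0.1],"rotation": [0,0,-0.96],"claw": 1},
    {"offset": [0,0,-0.1],"rotation": [0,0,-1],"claw": 1},
    {"offset": [0,0,-0.1],"rotation": [0,0,-1],"claw": 1},
  ],
)

```text
clock: 8.68
tcp_pos: [0.5188, 0.082, 0.1934]
orientation: [-1.827, -2.552, 0.003]
contact_force: [0.1, 0.4, -0.5]
grip_width: 0.0852
gripper_force: 0.0
```

```bash
cat >> s.py <<'E'
import sys
if len(sys.argv)>1:
    t=np.array(eval(sys.argv[1]));print('off',((t-o['tcp_pos'])@M/.15).round(4),'rot',((np.arctan2(M[1,0],M[0,0])-2.113)/2).round(4))
E
python3 s.py "[.5615,.0141,.15]"
```

```text
8.6833 [0.5188 0.082  0.1934] F [ 0.1  0.4 -0.5] m [-0.047 -0.012 -0.016] 0.08524548796562494 0.0 yaw 1.8987 j7 -0.122 tz [-0.0036 -0.     -1.    ]
off [-0.5205  0.1248  0.2884] rot -0.1071
```

Open fingertips sit 13 mm behind the TCP, so the TCP position refers to the shut gripper. Moving over the knob.

Request:
drive_tool(
  rows=[
    {"offset": [-0.2,0.05,0],"rotation": [0,0,-0.05],"claw": 1},
    {"offset": [-0.4,0.1,0.1],"rotation": [0,0,-0.107],"claw": 1},
    {"offset": [-0.52,0.125,0.2],"rotation": [0,0,-0.107],"claw": 1},
    {"offset": [-0.52,0.125,0.29],"rotation": [0,0,-0.107],"claw": 1},
    {"offset": [-0.52,0.125,0.29],"rotation": [0,0,-0.107],"claw": 1},
    {"offset": [-0.52,0.125,0.29],"rotation": [0,0,-0.107],"claw": 1},
  ],
)

```text
clock: 9.18
tcp_pos: [0.5613, 0.0147, 0.1503]
orientation: [-1.55, -2.729, 0.002]
contact_force: [0.0, 0.3, 0.3]
grip_width: 0.0852
gripper_force: 0.0
```

```bash
python3 s.py "[.5615,.0141,.073]"
```

```text
9.1833 [0.5613 0.0147 0.1503] F [0.  0.3 0.3] m [ 0.067  0.028 -0.016] 0.08516396486508888 0.0 yaw 2.1084 j7 0.174 tz [-3.7e-03  5.0e-04 -1.0e+00]
off [-0.0053  0.0006  0.5155] rot -0.0023
```

Request:
drive_tool(
  rows=[
    {"offset": [-0.005,0,0.12],"rotation": [0,0,0],"claw": 1},
    {"offset": [-0.005,0,0.24],"rotation": [0,0,0],"claw": 1},
    {"offset": [-0.005,0,0.36],"rotation": [0,0,0],"claw": 1},
    {"offset": [-0.005,0,0.46],"rotation": [0,0,0],"claw": 1},
    {"offset": [-0.005,0,0.53],"rotation": [0,0,0],"claw": 1},
    {"offset": [-0.005,0,0.53],"rotation": [0,0,0],"claw": 1},
    {"offset": [-0.005,0,0.53],"rotation": [0,0,0],"claw": 1},
  ],
)

```text
clock: 9.77
tcp_pos: [0.5629, 0.0145, 0.0726]
orientation: [-1.549, -2.733, -0.0]
contact_force: [1.0, 0.7, 0.0]
grip_width: 0.0855
gripper_force: 0.0
```

```bash
python3 s.py "[.5615,.0141,.069]"; python3 -c "
from h import *
save(grab_frame('wrist'),'w4')"
```

```text
9.7667 [0.5629 0.0145 0.0726] F [1.  0.7 0. ] m [-0.007  0.009  0.068] 0.08548277763875178 0.0 yaw 2.1104 j7 0.112 tz [-2.e-04  3.e-04 -1.e+00]
off [ 0.0027 -0.0095  0.0242] rot -0.0013
```

View pics/w4.png

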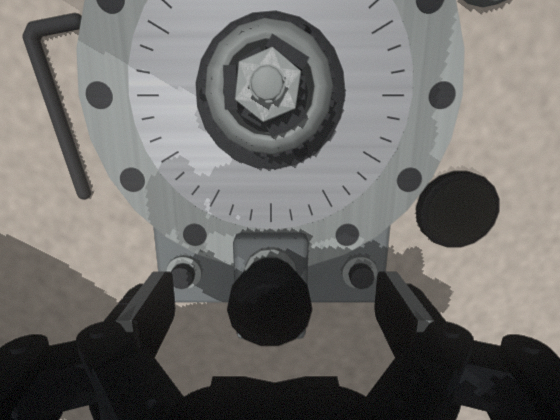

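The image shows the knob at (270,300), centred between the open fingers. Lowering slightly and closing.

Request:
drive_tool(
  force=70,
  rows=[
    {"offset": [0.003,-0.009,0.024],"rotation": [0,0,0],"claw": 0.8},
    {"offset": [0.003,-0.009,0.024],"rotation": [0,0,0],"claw": 0.5},
    {"offset": [0.003,-0.009,0.024],"rotation": [0,0,0],"claw": 0.2},
    {"offset": [0.003,-0.009,0.024],"rotation": [0,0,0],"claw": 0.1},
    {"offset": [0.003,-0.009,0.024],"rotation": [0,0,0],"claw": 0.1},
    {"offset": [0.003,-0.009,0.024],"rotation": [0,0,0],"claw": 0.1},
    {"offset": [0.003,-0.009,0.024],"rotation": [0,0,0],"claw": 0.1},
  ],
)

```text
clock: 10.4
tcp_pos: [0.5614, 0.0131, 0.0694]
orientation: [1.55, 2.732, -0.001]
contact_force: [-3.7, -1.6, 8.0]
grip_width: 0.0299
gripper_force: 68.4
```

```bash
python3 s.py "[.5615,.0141,.069]"
```

```text
10.4 [0.5614 0.0131 0.0694] F [-3.7 -1.6  8. ] m [-0.164  0.689 -0.04 ] 0.029942363897031983 68.44036269932985 yaw 2.1094 j7 0.109 tz [-3.e-04 -8.e-04 -1.e+00]
off [0.0055 0.004  0.003 ] rot -0.0018
```

Request:
drive_tool(
  force=100,
  rows=[
    {"offset": [0,0,0],"rotation": [0,0,0],"claw": 0.1},
    {"offset": [0,0,0],"rotation": [0,0,0],"claw": 0.1},
    {"offset": [0,0,-0.01],"rotation": [0,0,0],"claw": 0.1},
    {"offset": [0,0,-0.02],"rotation": [0,0,0],"claw": 0.1},
    {"offset": [0,0,-0.03],"rotation": [0,0,0],"claw": 0.1},
    {"offset": [0,0,-0.04],"rotation": [0,0,0],"claw": 0.1},
    {"offset": [0,0,-0.04],"rotation": [0,0,0],"claw": 0.1},
  ],
)

```text
clock: 10.98
tcp_pos: [0.5613, 0.0131, 0.0744]
orientation: [-1.55, -2.732, 0.001]
contact_force: [2.3, -0.2, -9.8]
grip_width: 0.0296
gripper_force: 99.4
```

```bash
python3 s.py
python3 - <<'E'
from h import *
g=grab_frame('wrist');W=cloud(g);z=W[...,2]
dark=(g['frame'].max(2)<45)&(z>.09)&(z<.13)&(np.hypot(W[...,0]-.5615,W[...,1]-.0141)<.016)
print(dark.sum(),np.percentile(z[dark],[5,50,95,99]))
E
```

```text
10.9833 [0.5613 0.0131 0.0744] F [ 2.3 -0.2 -9.8] m [-0.15  -0.429 -0.048] 0.029624478464929535 99.38656485406682 yaw 2.1096 j7 0.114 tz [-7.e-04 -2.e-04 -1.e+00]
5321 [0.10641742 0.10988022 0.11118789 0.11345878]
```

The knob rises with the tool, and the 9.8 N matches the spring. Pulling on to the stop.

Request:
drive_tool(
  rows=[
    {"offset": [0,0,-0.01],"rotation": [0,0,0],"claw": 0.1},
    {"offset": [0,0,-0.02],"rotation": [0,0,0],"claw": 0.1},
    {"offset": [0,0,-0.03],"rotation": [0,0,0],"claw": 0.1},
    {"offset": [0,0,-0.04],"rotation": [0,0,0],"claw": 0.1},
    {"offset": [0,0,-0.05],"rotation": [0,0,0],"claw": 0.1},
    {"offset": [0,0,-0.053],"rotation": [0,0,0],"claw": 0.1},
    {"offset": [0,0,-0.053],"rotation": [0,0,0],"claw": 0.1},
  ],
)

```text
clock: 11.62
tcp_pos: [0.5613, 0.0131, 0.0825]
orientation: [-1.55, -2.732, 0.001]
contact_force: [2.9, -2.7, -14.0]
grip_width: 0.0296
gripper_force: 99.6
```

```bash
python3 s.py
```

```text
11.6167 [0.5613 0.0131 0.0825] F [  2.9  -2.7 -14. ] m [-0.349 -0.548 -0.   ] 0.029646376874859933 99.63436034275219 yaw 2.1096 j7 0.121 tz [-5.e-04 -3.e-04 -1.e+00]
```

Request:
drive_tool(
  rows=[
    {"offset": [0,0,-0.007],"rotation": [0,0,0],"claw": 0.1},
    {"offset": [0,0,-0.007],"rotation": [0,0,0],"claw": 0.1},
  ],
)

```text
clock: 11.78
tcp_pos: [0.5613, 0.0131, 0.0836]
orientation: [-1.55, -2.732, 0.001]
contact_force: [2.6, -1.6, -13.5]
grip_width: 0.0296
gripper_force: 99.7
```

```bash
python3 s.py
```

```text
11.7833 [0.5613 0.0131 0.0836] F [  2.6  -1.6 -13.5] m [-0.507 -0.457  0.041] 0.029638870330233755 99.6781843341887 yaw 2.1096 j7 0.122 tz [-6.e-04 -3.e-04 -1.e+00]
```

Request:
drive_tool(
  rows=[
    {"offset": [0,0,-0.007],"rotation": [0,0,0],"claw": 0.1},
    {"offset": [0,0,-0.007],"rotation": [0,0,0],"claw": 0.1},
    {"offset": [0,0,-0.007],"rotation": [0,0,0],"claw": 0.1},
  ],
)

```text
clock: 12.03
tcp_pos: [0.5612, 0.0132, 0.0838]
orientation: [-1.55, -2.732, 0.0]
contact_force: [6.3, -1.8, -22.0]
grip_width: 0.0297
gripper_force: 101.8
```

```bash
python3 s.py
python3 - <<'E'
from h import *
g=grab_frame('wrist');save(g,'w5');W=cloud(g);z=W[...,2]
dark=(g['frame'].max(2)<45)&(z>.09)&(z<.13)&(np.hypot(W[...,0]-.5615,W[...,1]-.0141)<.016)
print(dark.sum(),np.percentile(z[dark],[5,50,95,99]))
E
```

```text
12.0333 [0.5612 0.0132 0.0838] F [  6.3  -1.8 -22. ] m [-0.348 -1.109 -0.019] 0.02965949460947862 101.76345615182072 yaw 2.1096 j7 0.123 tz [-8.e-04  1.e-04 -1.e+00]
5582 [0.10756017 0.11912505 0.12052043 0.12284255]
```

View pics/w5.png

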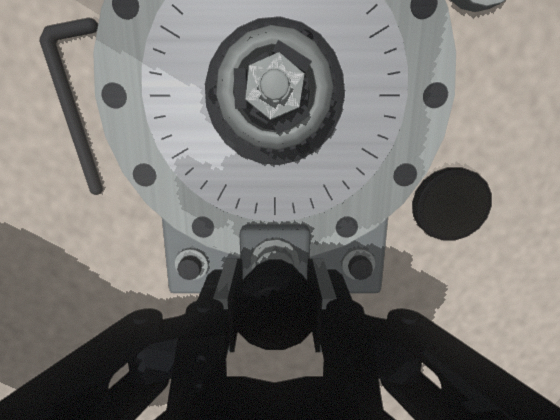

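The image shows the knob gripped at (275,300) and the fitting upright at (275,85). The knob top has risen about 14 mm and the tool is stalled at 22 N, so the plunger is on its stop. Checking that the hold is steady, then handing in.

Request:
drive_tool(
  rows=[
    {"offset": [0,0,0],"rotation": [0,0,0],"claw": 0.1},
    {"offset": [0,0,0],"rotation": [0,0,0],"claw": 0.1},
    {"offset": [0,0,0],"rotation": [0,0,0],"claw": 0.1},
    {"offset": [0,0,0],"rotation": [0,0,0],"claw": 0.1},
    {"offset": [0,0,0],"rotation": [0,0,0],"claw": 0.1},
    {"offset": [0,0,0],"rotation": [0,0,0],"claw": 0.1},
    {"offset": [0,0,0],"rotation": [0,0,0],"claw": 0.1},
    {"offset": [0,0,0],"rotation": [0,0,0],"claw": 0.1},
  ],
)

```text
clock: 12.75
tcp_pos: [0.5613, 0.0132, 0.0838]
orientation: [-1.55, -2.732, 0.0]
contact_force: [6.1, -2.3, -23.0]
grip_width: 0.0295
gripper_force: 101.8
```

Run:
```python
from h import *
o=get_obs();print(o['tcp_pos'],o['contact_force'],o['gripper_force'])
if o['tcp_pos'][2]>.0825 and -35<o['contact_force'][2]<-12: print(hand_in())
```

```text
[0.56126264 0.01315599 0.08380057] [  6.13049521  -2.27097173 -22.99490032] 101.76495507359505
the job is handed in; nothing more can be done
None
```

I tightened the sleeve clockwise until it went hard at its stop with the fitting upright in the jaws, then pulled the plunger up about 14 mm to its stop, and handed the job in at about 13 s with the arm still holding it there.

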